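# Clear and close the sweet tin

### The arm

A 6-joint arm with a two-finger parallel gripper is mounted at the origin on the work surface. World frame = base frame: x ahead of the robot, y to its left, z up, the work surface at z = 0. Lengths are in m, angles in rad, forces in N, time in s.
With the tool pointing down it reaches from about 0.375 to 0.9 m from the base axis. Payload 3.1 kg.
Tool frame: the origin (TCP) lies midway between the tips of the shut fingers; the grasp point (between the pads) lies 19 mm behind it; x points along the fingers, y is the direction in which the jaws open and shut, and the axes are right-handed (so a half turn about x gives the same grasp; the last joint's range is limited). The gripper opens to 87 mm and grips with 3 to 60 N. Pads are 19 mm wide; open, the fingers measure 117 mm over their backs; the gripper's body (75 mm by 190 mm) begins 51 mm behind the grasp point.
Start: joints at [1.101, 0.527, 1.433, -0, 1.181, -0.178], TCP at [0.179, 0.599, 0.223] pointing down, gripper open.
Joint ranges: [-3.08, 3.08], [-0.75, 2.2], [0.22, 2.44], [-1.43, 4.57], [0, 2.65], [-2.85, 2.85]. Speed limits (rad/s): [2.79, 2.79, 3.14, 3.14, 3.14, 3.14].

### API

Orientations are given as a 3x3 rotation matrix whose columns are the frame's x, y, z axes.
In Python, from station import bot gives the robot as it stands. The module is installed in compiled form; this text tells all that it offers.
- The arm moves only by the tool carry_out, never from a script. Its argument "motion" is a list of rows, each a list of 7 numbers: the shift along the tool's x, y, z in m, then the turn, a rotation vector about the tool's x, y, z in rad, then the opening, from 0 (shut) to 1 (fully open). A call has 1 to 8 rows; each row is the pose to reach, as a shift and turn from the pose commanded when the call began, along the tool's axes at that moment; what a row does not reach only later rows make up. A row lasts 1/12 s, in which the tool goes at most 41.7 mm and 7.16 degrees, less where a joint would pass 70% of its speed; a pose out of reach is approached as far as the arm can. A call with a gripper value outside its range is refused whole. The fingers move at their own pace and stop on an object; "newtons" is the grip in N (left out, the last holds). Time passes only in rows, so rows that repeat a pose let the fingers close. It gives the time, the measured TCP pose, the force and the opening at its end, in the units of the state.
- bot.state(): the state, without advancing time (a new reading comes with each control period).
- bot.get_image(name): name is "scene" or "top" or "wrist"; returns the picture (384x512x3 uint8, red, green, blue); there is no depth.
- bot.camera_model(name): a dict with "fx", "fy", "cx", "cy" (pixels), "dist" ([k1, k2, p1, p2, k3] as OpenCV has them; the pictures are not rectified), "rvec" (rotation vector, rad) and "tvec" (3), from world to camera coordinates, as OpenCV has them; the wrist camera has in their place "tool_from_camera" (4x4, takes a point from camera to tool coordinates, whose origin is the TCP and whose axes are the tool frame's). Camera axes: x right, y down, z forward; pixel columns grow to the right and rows downward; lengths in m; the calibration is good to about 2 mm. A picture is of the moment at which its call begins: read the wrist's pose just before it. camera_model takes no time and is no camera call.
- bot.close_job(): hands the job in, once; it reports no verdict.
The state is a dict: "clock": time; "q": joint angles; "joint_velocities": joint speeds; "tau": joint torques, N m; "position": TCP position; "eef_rot": TCP orientation; "wrist_force": force on the tool from outside, world axes, zero at the start; "wrist_torque": the same for the moment, N m; "gripper_width": finger opening in m.
Only numpy, scipy, OpenCV 4.12 (cv2) and the standard library are available. Lean on these libraries where they do the work, as an engineer would, in place of code of your own. Each camera call takes 0.05 s, during which the arm holds its last target. There are 200 camera calls.

### The job

Take the wooden spatula off the mouth of the open sweet tin and lay it flat in the white tray; once it lies there, fetch the blue lid from its sloping rest and close the open tin with it, seated all round and level. Set the lid down without dropping it, and leave both tins standing where they are.

Things in the scene. Friction and masses are not known exactly. Their poses are not given: they have to be found in the camera images.
- tin: The open round aluminium tin, full of coloured sweets up to about 45 mm below its rim: outer diameter 140, inner diameter 128, height 110 mm; about 1.3 kg, loose. Origin at the centre of its underside, z up.
- tin_rim (a point): Centre of the open tin's mouth, at rim height (110 mm above its underside).
- closed_tin: A second tin of the same kind standing upright with its own blue lid already on (the lid cannot come off); 151 mm tall to the top of its handle, lid diameter 148. Origin at the centre of its underside. Stays where it is.
- lid: Loose lid, 0.3 kg. Origin at centre of its underside, z towards the handle. From z 0 to 10 mm a plug (diameter 122.6, 112 at the bottom) that drops into the tin's mouth; z 10 to 15 a blue plate, diameter 148; z 15 to 51 a central black bar handle, 60 long (x) by 16 wide (y). Starts on the sloping rest leaning 28 degrees, handle side up and facing the robot's side.
- lid_seat (a point): Centre of the lid plate's underside, 10 mm above the lid's origin; lies on tin_rim when the lid is seated.
- lid_rest: Fixed dark steel lid rest: a plate sloping 28 degrees that faces -x of its own frame (rising towards its +x), with two steel pegs under the lid's lower edge. Base 150 by 120 mm, up to 100 mm high; the sloping plate passes 72 mm above its origin, which is the centre of its underside. z up.
- spatula: Flat wooden spatula 195 mm long lying across the mouth of the open tin, on its rim. Along its x: handle from -97.5 to +17.5 mm, 22 wide, 14 mm thick; blade from +17.5 to +97.5 mm, 46 wide, 8 mm thick. Origin on the underside, halfway along, on the handle close to the centre of mass; z up. 70 g.
- spatula_tip (a point): Outer end of the spatula's blade (x = +97.5, 4 mm above the underside).
- spatula_end (a point): Outer end of the spatula's handle (x = -97.5, 4 mm above the underside).
- tray: Fixed shallow white tray, 250 (its x) by 120 (its y) by 28 mm high outside, walls and floor 4 mm thick, open on top. Origin at the centre of its underside, z up.
There are look-alikes about, which are no part of the job. Leave any green or yellow look-alike of the tin alone. Leave any purple look-alike of the lid alone.

How it is judged:
On the way:
1. the spatula lies flat in the tray, let go, while the lid is still on its rest (x of spatula_tip in the frame of tray between -0.123 and 0.123 m and y of spatula_tip in the frame of tray between -0.058 and 0.058 m and z of spatula_tip in the frame of tray between 0 and 0.018 m and x of spatula_end in the frame of tray between -0.123 and 0.123 m and y of spatula_end in the frame of tray between -0.058 and 0.058 m and z of spatula_end in the frame of tray between 0 and 0.018 m and linear speed of spatula below 0.03 m/s and contact force between the fingers and spatula below 0.1 N and distance of lid from where it was at the start of the episode below 0.05 m), for 0.2 s.
At the end, for the whole second after the job is handed in: Lid at rest on the open tin: centre within 5 mm of the mouth centre, within 3 mm of rim height, tilt under 0.03 rad. Both tins upright (0.03 and 0.05 rad), within 40 mm of their start. Spatula flat in the tray: both ends inside its walls, under 18 mm above its underside (horizontal distance between lid_seat and tin_rim below 0.005 m and z of lid_seat in the frame of tin_rim between -0.003 and 0.003 m and angle between each of lid, tin's own z axis and vertical below 0.03 rad and linear speed of lid below 0.02 m/s and distance of each of tin, closed_tin from where it was at the start of the episode below 0.04 m and angle between closed_tin's own z axis and vertical below 0.05 rad and x of spatula_tip in the frame of tray between -0.123 and 0.123 m and y of spatula_tip in the frame of tray between -0.058 and 0.058 m and z of spatula_tip in the frame of tray between 0 and 0.018 m and x of spatula_end in the frame of tray between -0.123 and 0.123 m and y of spatula_end in the frame of tray between -0.058 and 0.058 m and z of spatula_end in the frame of tray between 0 and 0.018 m); the robot touches nothing.
It fails at once if the lid is dropped: it moves faster than 0.5 m/s while the fingers do not hold it (contact force between the fingers and lid below 0.05 N and linear speed of lid above 0.5 m/s).
It fails at once if a tin is shoved more than 40 mm or tipped more than 0.35 rad (distance of any of tin, closed_tin from where it was at the start of the episode above 0.04 m or angle between any of tin, closed_tin's own z axis and vertical above 0.35 rad).
It also fails if it takes over 67 s, if anything falls off the work surface, if the arm or the gripper's body presses on something with over 40 N, if the wrist force passes 120 N, or if a joint passes its speed limit or range.

## Working session

There is one attempt and no reset: what is moved stays moved. The work goes in short steps, Python scripts to look and compute and a tool call to move; the robot and the scene stay as the last step left them, time stands still between calls to the robot, and variables do not carry over. Pictures are saved under pics/ and viewed, about 8 in all and at most 12, crops included, and the job is handed in when it is done.

Besides the shell and the picture viewer there is one more tool, called after "Emit:" as name(argument=value, ...) on one line, values as JSON. carry_out: Moves the arm, as the interface text tells. Its arguments: {"type":"object","properties":{"motion":{"type":"array","items":{"type":"array","items":{"type":"number"}}},"newtons":{"type":"number"}},"required":["motion"]}

```bash
mkdir -p pics
cat > h.py <<'E'
import numpy as np, cv2
from station import bot
def cam(n):
    m=bot.camera_model(n); K=np.array([[m['fx'],0,m['cx']],[0,m['fy'],m['cy']],[0,0,1.]]); d=np.array(m['dist'])
    if n=='wrist':
        s=bot.state(); T=np.eye(4); T[:3,:3]=np.array(s['eef_rot']).reshape(3,3); T[:3,3]=s['position']
        W=T@np.array(m['tool_from_camera']); R=W[:3,:3].T; t=-R@W[:3,3]
    else: R=cv2.Rodrigues(np.array(m['rvec'],float))[0]; t=np.array(m['tvec'],float).ravel()
    return K,d,R,t
def rays(c,px):
    K,d,R,t=c; u=cv2.undistortPoints(np.array(px,float).reshape(-1,1,2),K,d).reshape(-1,2)
    return -R.T@t, np.c_[u,np.ones(len(u))]@R
def on_z(c,px,z):
    o,v=rays(c,px); return o+v*((z-o[2])/v[:,2])[:,None]
def proj(c,P):
    K,d,R,t=c; return cv2.projectPoints(np.array(P,float).reshape(-1,1,3),cv2.Rodrigues(R)[0],t,K,d)[0].reshape(-1,2)
def save(im,n): cv2.imwrite('pics/'+n,cv2.cvtColor(im,cv2.COLOR_RGB2BGR))
E
python3 - <<'E'
from h import *
for n in ('scene','top','wrist'):
    c=cam(n); im=bot.get_image(n); np.save(n+'0.npy',im); save(im,n+'0.png'); print(n,-c[2].T@c[3],c[2][2])
s=bot.state(); print(s)
E
```

```text
scene [ 1.0331423  -0.64154169  0.98600715] [-0.38619589  0.63346581 -0.67050265]
top [0.33526236 0.19120207 1.439148  ] [ 0.11332256 -0.02173846 -0.99332041]
wrist [0.10359692 0.62213561 0.3846553 ] [ 0.27104066 -0.0830012  -0.95898267]
{'clock': 0.15, 'q': array([ 1.10149446e+00,  5.28256075e-01,  1.43362839e+00,  2.71869014e-06,
        1.18143567e+00, -1.78511479e-01]), 'joint_velocities': array([-0.00012419, -0.00375253, -0.00297874,  0.00032567, -0.00242406,
       -0.0011027 ]), 'tau': array([ 5.73847956e-04, -4.40431702e+01, -1.76842833e+01,  6.33544335e-02,
        5.52634452e-02, -9.67020128e-05]), 'position': array([0.17890313, 0.59823866, 0.22178784]), 'eef_rot': array([[-7.83519055e-04,  2.86709841e-01,  9.58017147e-01],
       [-1.53957313e-03,  9.58015959e-01, -2.86710745e-01],
       [-9.99998508e-01, -1.69958079e-03, -3.09212991e-04]]), 'wrist_force': array([-1.03378575, -0.1076934 , -0.77911707]), 'wrist_torque': array([ 0.04822061, -0.01345888, -0.04210143]), 'gripper_width': 0.08697272741259295}
```

View pics/top0.png

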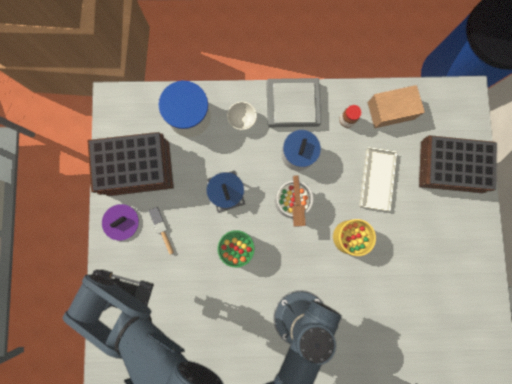

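View pics/scene0.png

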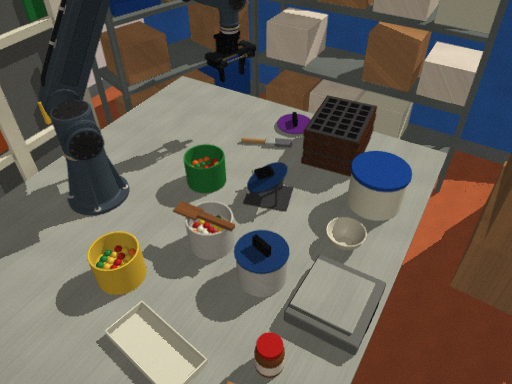

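The top view shows the spatula on the open tin at about (296,200), and the closed tin at (302,149). The loose lid on its rest is at (227,190) and the tray at (379,180). The green and yellow tins and the purple lid are the look-alikes. I'll get coarse positions from these pixels.

Run:
```python
from h import *
c=cam('top'); im=np.load('top0.npy')
def p(n,px,z): print(n,on_z(c,px,z).round(3).tolist())
hsv=cv2.cvtColor(im,cv2.COLOR_RGB2HSV)
# spatula
m=np.zeros(im.shape[:2],np.uint8); m[170:230,280:312]=1
m1=cv2.inRange(hsv,(5,110,60),(16,230,220))*m
n,l,st,ce=cv2.connectedComponentsWithStats(m1); k=1+st[1:,4].argmax(); r=cv2.minAreaRect(np.argwhere(l==k)[:,::-1].astype(np.float32)); print(r,st[k])
p('spat box',cv2.boxPoints(r),.12)
# tray
m=np.zeros(im.shape[:2],np.uint8); m[140:220,350:410]=1
m2=((im.min(2)>185)&(m>0)).astype(np.uint8)
n,l,st,ce=cv2.connectedComponentsWithStats(m2); k=1+st[1:,4].argmax(); r=cv2.minAreaRect(np.argwhere(l==k)[:,::-1].astype(np.float32)); print(r,st[k])
p('tray',np.vstack([[r[0]],cv2.boxPoints(r)]),.028)
p('tin',[[294.5,199]],.11); p('closed',[[302,149]],.115); 
# lid blue
m=np.zeros(im.shape[:2],np.uint8); m[165:215,200:250]=1
m3=cv2.inRange(hsv,(100,120,40),(125,255,255))*m
n,l,st,ce=cv2.connectedComponentsWithStats(m3); k=1+st[1:,4].argmax(); print(st[k],cv2.fitEllipse(max(cv2.findContours((l==k).astype(np.uint8),0,1)[0],key=len)))
p('lid',[[225,190]],.09)
```

```text
((297.92333984375, 201.1642303466797), (17.308242797851562, 47.798255920410156), 6.581944942474365) [289 177  19  49 406]
spat box [[0.372, 0.056, 0.12], [0.553, 0.029, 0.12], [0.544, -0.036, 0.12], [0.363, -0.008, 0.12]]
((381.01025390625, 179.9194793701172), (25.178714752197266, 57.19319534301758), 7.253194808959961) [ 365  152   33   58 1327]
tray [[0.546, -0.348, 0.028], [0.437, -0.275, 0.028], [0.673, -0.319, 0.028], [0.657, -0.422, 0.028], [0.422, -0.376, 0.028]]
tin [[0.467, 0.022, 0.11]]
closed [[0.661, -0.014, 0.115]]
[208 174  35  33 584] ((224.35906982421875, 189.7622528076172), (30.040138244628906, 32.161590576171875), 80.2983169555664)
lid [[0.51, 0.289, 0.09]]
```

```bash
cat >> h.py <<'E'
from scipy.spatial.transform import Rotation as Ro
def pose():
    s=bot.state(); return np.array(s['position']),np.array(s['eef_rot']).reshape(3,3),s
def down(yaw):  # tool pointing down, tool z axis at heading yaw
    x=np.array([0,0,-1.]); z=np.array([np.cos(yaw),np.sin(yaw),0]); return np.c_[x,np.cross(z,x),z]
def rel(P,R=None):
    p,R0,s=pose(); R=R0 if R is None else R
    print('shift',(R0.T@(np.array(P)-p)).round(4).tolist(),'turn',Ro.from_matrix(R0.T@R).as_rotvec().round(4).tolist())
E
python3 -c "
from h import *
rel([.46,.02,.32],down(np.radians(-9)))"
```

```text
shift [-0.0975, -0.4735, 0.4351] turn [-0.1337, -0.0004, 0.0017]
```

Emit:
carry_out(motion=[[-0.04,0,0,0,0,0,1],[-0.0975,-0.4735,0.4351,-0.134,0,0,1],[-0.0975,-0.4735,0.4351,-0.134,0,0,1],[-0.0975,-0.4735,0.4351,-0.134,0,0,1],[-0.0975,-0.4735,0.4351,-0.134,0,0,1],[-0.0975,-0.4735,0.4351,-0.134,0,0,1],[-0.0975,-0.4735,0.4351,-0.134,0,0,1],[-0.0975,-0.4735,0.4351,-0.134,0,0,1]])

```text
clock: 0.82
position: [0.3062, 0.3356, 0.2886]
eef_rot: [[-0.0, 0.155, 0.988], [-0.0, 0.988, -0.155], [-1.0, -0.0, -0.0]]
wrist_force: [1.6, -0.4, -1.0]
gripper_width: 0.087
```

```bash
python3 -c "
from h import *
print(pose()[0]);rel([.46,.02,.32],down(np.radians(-9)))"
```

```text
[0.30624397 0.33556661 0.28856334]
shift [-0.0314, -0.2878, 0.2009] turn [0.001, -0.0001, 0.0003]
```

Emit:
carry_out(motion=[[-0.03,-0.278,0.195,0,0,0,1],[-0.03,-0.278,0.195,0,0,0,1],[-0.03,-0.278,0.195,0,0,0,1],[-0.03,-0.278,0.195,0,0,0,1],[-0.03,-0.278,0.195,0,0,0,1],[-0.03,-0.278,0.195,0,0,0,1],[-0.03,-0.278,0.195,0,0,0,1],[-0.03,-0.278,0.195,0,0,0,1]])

```text
clock: 1.48
position: [0.4522, 0.0372, 0.318]
eef_rot: [[0.0, 0.157, 0.988], [0.0, 0.988, -0.157], [-1.0, 0.0, 0.0]]
wrist_force: [1.6, 0.4, 0.0]
gripper_width: 0.087
```

Emit:
carry_out(motion=[[0,0,0,0,0,0,1],[0,0,0,0,0,0,1],[0,0,0,0,0,0,1],[0,0,0,0,0,0,1]])

```text
clock: 1.82
position: [0.4509, 0.0403, 0.3174]
eef_rot: [[-0.002, 0.155, 0.988], [0.001, 0.988, -0.155], [-1.0, 0.0, -0.002]]
wrist_force: [-0.2, 0.5, -0.6]
gripper_width: 0.0867
```

Run:
```python
from h import *
c=cam('wrist'); im=bot.get_image('wrist'); np.save('w1.npy',im); np.savez('w1c.npz',*c); save(im,'w1.png'); print(pose()[0],pose()[2]['wrist_force'],c[0])
```

```text
[0.45099096 0.04049613 0.31756026] [-0.00065768 -0.44738237 -0.10113403] [[319.08894615   0.         258.65155474]
 [  0.         319.08894615 194.78011536]
 [  0.           0.           1.        ]]
```

View pics/w1.png

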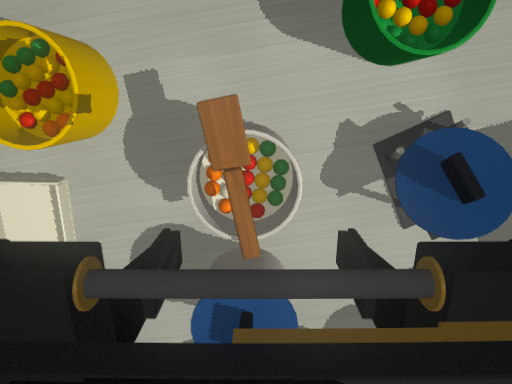

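The wrist view (image down is forward, right is +y) shows the spatula's blade near (222,130), towards the robot, and its handle end near (250,257). The tin mouth is around (245,185). The lid is at about (460,180) on its rest, and the closed tin is at (245,325).

```bash
cat >> h.py <<'E'
from scipy.optimize import least_squares
def circ(P,r=None):
    f=lambda v: np.hypot(P[:,0]-v[0],P[:,1]-v[1])-(v[2] if r is None else r)
    x0=[*P.mean(0)[:2],.07]
    s=least_squares(f,x0,loss='soft_l1',f_scale=.0015); return s.x,np.abs(f(s.x))
def lc(mask,roi):
    x0,y0,x1,y1=roi; m=np.zeros(mask.shape,np.uint8); m[y0:y1,x0:x1]=mask[y0:y1,x0:x1]>0
    n,l,st,ce=cv2.connectedComponentsWithStats(m); k=1+st[1:,4].argmax(); return (l==k).astype(np.uint8)
def con(m): return max(cv2.findContours(m,0,1)[0],key=len).reshape(-1,2).astype(float)
E
python3 - <<'E'
from h import *
z=np.load('w1c.npz'); c=tuple(z[k] for k in z); im=np.load('w1.npy'); hsv=cv2.cvtColor(im,cv2.COLOR_RGB2HSV)
m=lc(cv2.inRange(hsv,(5,120,60),(14,220,210)),(190,85,270,265))
for nm,(a,b,zz) in dict(blade=(85,165,.118),handle=(172,265,.124)).items():
    mm=m.copy(); mm[:a]=0; mm[b:]=0
    P=on_z(c,con(mm),zz)[:,:2]; r=cv2.minAreaRect(P.astype(np.float32)); print(nm,r,cv2.boxPoints(r).round(4).tolist())
# rim: scan outward from centre on rectified rays for last bright pixel
cen=on_z(c,[[245,186]],.11)[0]
g=im.min(2).astype(float); pts=[];inn=[]
for a in np.radians(np.arange(0,360,5)):
    rr=np.arange(.055,.085,.0005); Q=np.c_[cen[0]+rr*np.cos(a),cen[1]+rr*np.sin(a),0*rr+.11]
    px=proj(c,Q).astype(np.float32); v=cv2.remap(g.astype(np.float32),px[:,0][None],px[:,1][None],1)[0]
    d=np.diff(cv2.GaussianBlur(v[None],(7,1),0)[0]); k=d.argmin(); j=d.argmax()
    if d[k]<-3: pts.append(Q[k])
    if d[j]>3: inn.append(Q[j])
for p in(pts,inn):
    x,e=circ(np.array(p)); print('rim',x,len(p),np.median(e))
E
```

```text
blade ((0.40186357498168945, 0.010665894486010075), (0.07801241427659988, 0.04812579229474068), 0.13620023429393768) [[0.3628000020980835, 0.03460000082850456], [0.3628999888896942, -0.013500000350177288], [0.4408999979496002, -0.013299999758601189], [0.4408000111579895, 0.03480000048875809]]
handle ((0.5002418160438538, 0.0074888961389660835), (0.1113295704126358, 0.03874063864350319), 0.13463547825813293) [[0.44449999928474426, 0.02669999934732914], [0.444599986076355, -0.012000000104308128], [0.5559999942779541, -0.011800000444054604], [0.555899977684021, 0.027000000700354576]]
rim [0.47022022 0.02125653 0.06897935] 59 0.0005937055538550867
rim [0.47106937 0.02189681 0.06275579] 62 0.0010182961488381312
```

Run:
```python
from h import *
z=np.load('w1c.npz'); c=tuple(z[k] for k in z); im=np.load('w1.npy'); hsv=cv2.cvtColor(im,cv2.COLOR_RGB2HSV)
m=lc(cv2.inRange(hsv,(5,120,60),(14,220,210)),(190,85,270,265))
for y in range(96,262,8): 
    x=np.flatnonzero(m[y]); print(y,(x.min(),x.max()) if len(x) else 0,end='; ')
print()
print(on_z(c,[[197,101],[237,95],[250,160],[210,168]],.118).round(4).tolist())
print(on_z(c,[[233.5,172],[250.5,256]],.124).round(4).tolist())
mm=m.copy(); mm[:200]=0
print(cv2.minAreaRect((on_z(c,con(mm),.124)[:,:2]*1000).astype(np.float32)))
mm=m.copy(); mm[155:]=0
print(cv2.minAreaRect((on_z(c,con(mm),.118)[:,:2]*1000).astype(np.float32)))
m=lc((im.min(2)>170).astype(np.uint8),(0,175,80,240)); print(on_z(c,[[66,178],[74,240]],.028))
```

```text
96 (np.int64(227), np.int64(236)); 104 (np.int64(197), np.int64(238)); 112 (np.int64(199), np.int64(238)); 120 (np.int64(201), np.int64(241)); 128 (np.int64(203), np.int64(243)); 136 (np.int64(205), np.int64(245)); 144 (np.int64(207), np.int64(246)); 152 (np.int64(210), np.int64(247)); 160 (np.int64(209), np.int64(250)); 168 (np.int64(208), np.int64(244)); 176 (np.int64(207), np.int64(243)); 184 (np.int64(205), np.int64(245)); 192 (np.int64(206), np.int64(247)); 200 (np.int64(221), np.int64(248)); 208 (np.int64(219), np.int64(251)); 216 (np.int64(234), np.int64(252)); 224 (np.int64(236), np.int64(253)); 232 (np.int64(238), np.int64(255)); 240 (np.int64(240), np.int64(256)); 248 (np.int64(241), np.int64(258)); 256 (np.int64(243), np.int64(259)); 
[[0.3628, -0.0128, 0.118], [0.3635, 0.0315, 0.118], [0.4362, 0.0339, 0.118], [0.4383, -0.0134, 0.118]]
[[0.4459, 0.0133, 0.124], [0.5535, 0.0153, 0.124]]
((514.4165649414062, 14.605440139770508), (84.35108947753906, 36.03816223144531), 15.189545631408691)
((396.6347961425781, 9.977855682373047), (66.98953247070312, 45.14222717285156), 2.265362501144409)
[[ 0.43574825 -0.24256132  0.028     ]
 [ 0.5329889  -0.26235612  0.028     ]]
```

```bash
python3 -c "
from h import *
rel([.462,.0131,.16],down(np.radians(1.6)))
rel([.462,.0131,.111],down(np.radians(1.6)))"
```

```text
shift [0.1575, -0.0254, 0.0153] turn [-0.1827, -0.0012, -0.0004]
shift [0.2065, -0.0254, 0.0154] turn [-0.1827, -0.0012, -0.0004]
```

Emit:
carry_out(motion=[[0.04,-0.0254,0.0153,-0.1,0,0,0.5],[0.08,-0.0254,0.0153,-0.183,0,0,0.5],[0.12,-0.0254,0.0153,-0.183,0,0,0.5],[0.157,-0.0254,0.0153,-0.183,0,0,0.5],[0.157,-0.0254,0.0153,-0.183,0,0,0.5],[0.157,-0.0254,0.0153,-0.183,0,0,0.5],[0.157,-0.0254,0.0153,-0.183,0,0,0.5],[0.157,-0.0254,0.0153,-0.183,0,0,0.5]])

```text
clock: 2.53
position: [0.4652, 0.0119, 0.1636]
eef_rot: [[0.006, -0.028, 1.0], [-0.001, 1.0, 0.028], [-1.0, -0.001, 0.006]]
wrist_force: [0.5, -0.1, 0.2]
gripper_width: 0.0459
```

Run:
```python
from h import *
rel([.462,.0131,.111],down(np.radians(1.6)))
c=cam('wrist'); im=bot.get_image('wrist'); save(im,'w2.png')
```

```text
shift [0.0526, 0.0013, -0.0035] turn [-0.0003, 0.0059, 0.0015]
```

View pics/w2.png

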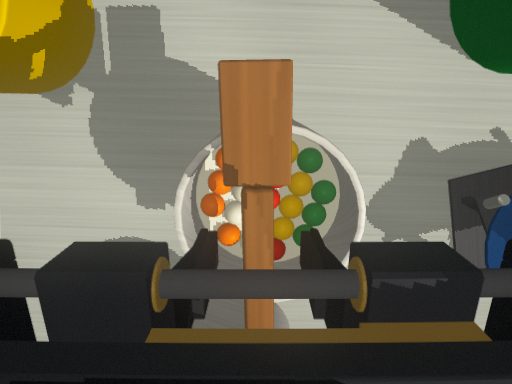

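The spatula handle runs vertically at column ~258, centred between the fingers (columns ~210 and ~310). I'm going down and gripping.

Emit:
carry_out(motion=[[0.025,0,-0.003,0,0.005,0,0.5],[0.052,0,-0.003,0,0.005,0,0.5],[0.052,0,-0.003,0,0.005,0,0.5],[0.052,0,-0.003,0,0.005,0,0.5],[0.052,0,-0.003,0,0.005,0,0],[0.052,0,-0.003,0,0.005,0,0],[0.052,0,-0.003,0,0.005,0,0],[0.052,0,-0.003,0,0.005,0,0]], newtons=15)

```text
clock: 3.25
position: [0.4609, 0.0115, 0.11]
eef_rot: [[-0.003, -0.026, 1.0], [-0.001, 1.0, 0.026], [-1.0, -0.001, -0.003]]
wrist_force: [-0.4, 1.2, 0.6]
gripper_width: 0.0247
```

Emit:
carry_out(motion=[[0,0,0,0,0,0,0],[0,0,0,0,0,0,0],[0,0,0,0,0,0,0],[0,0,0,0,0,0,0]])

```text
clock: 3.58
position: [0.4608, 0.0115, 0.1098]
eef_rot: [[-0.003, -0.027, 1.0], [-0.001, 1.0, 0.027], [-1.0, -0.001, -0.003]]
wrist_force: [-0.7, -0.4, 6.5]
gripper_width: 0.0222
```

Emit:
carry_out(motion=[[-0.02,0,0,0,0,0,0],[-0.05,0,0,0,0,0,0],[-0.09,0,0,0,0,0,0],[-0.125,-0.03,0.01,0,0,0,0],[-0.14,-0.07,0.02,0,0,0,0],[-0.14,-0.11,0.03,0.05,0,0,0],[-0.14,-0.15,0.04,0.1,0,0,0],[-0.14,-0.19,0.05,0.15,0,0,0]])

```text
clock: 4.25
position: [0.5147, -0.1735, 0.2496]
eef_rot: [[-0.004, 0.126, 0.992], [-0.001, 0.992, -0.126], [-1.0, -0.001, -0.003]]
wrist_force: [0.6, 0.9, -1.7]
gripper_width: 0.0218
```

```bash
python3 -c "
from h import *
print(pose()[2]['gripper_width'])
rel([.52,-.34,.25],down(np.radians(-11)))"
```

```text
0.021805575850594477
shift [-0.0003, -0.1645, 0.0262] turn [0.0661, -0.0034, 0.0013]
```

Emit:
carry_out(motion=[[0,-0.04,0.006,0.03,0,0,0],[0,-0.08,0.012,0.066,0,0,0],[0,-0.12,0.02,0.066,0,0,0],[0,-0.16,0.026,0.066,0,0,0],[0,-0.16,0.026,0.066,0,0,0],[0,-0.16,0.026,0.066,0,0,0],[0,-0.16,0.026,0.066,0,0,0],[0,-0.16,0.026,0.066,0,0,0]])

```text
clock: 4.92
position: [0.52, -0.3321, 0.2483]
eef_rot: [[-0.006, 0.188, 0.982], [0.001, 0.982, -0.188], [-1.0, 0.0, -0.006]]
wrist_force: [-0.1, -0.3, -1.0]
gripper_width: 0.0219
```

Run:
```python
from h import *
c=cam('wrist'); im=bot.get_image('wrist'); np.save('w3.npy',im); np.savez('w3c.npz',*c); save(im,'w3.png'); print(pose()[0])
```

```text
[ 0.52024487 -0.33198584  0.24850183]
```

View pics/w3.png

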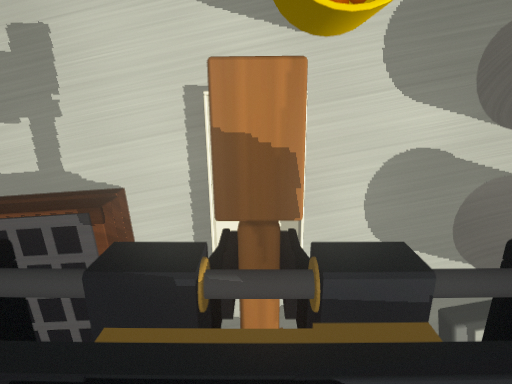

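The held spatula is level, with its blade at (258,140). The tray lies right under it, with its left wall from (206,95) to (213,225) and its right wall from about (307,100) to (303,235).

Run:
```python
from h import *
z=np.load('w3c.npz'); c=tuple(z[k] for k in z)
print(on_z(c,[[206,95],[213.5,225],[307,100],[303,235],[258,94]],.028).round(4).tolist())
print(on_z(c,[[209,58],[306,58],[215,220],[302,220]],.25+.008).round(4).tolist())
t=cam('top'); print(on_z(t,[[370,148],[397,152],[390,212],[361,206]],.028).round(4).tolist())
im=np.load('top0.npy')[135:225,345:415]; save(cv2.resize(im,None,fx=6,fy=6,interpolation=2),'tray.png')
```

```text
[[0.4239, -0.3742, 0.028], [0.5816, -0.4018, 0.028], [0.4512, -0.2608, 0.028], [0.6171, -0.2906, 0.028], [0.4341, -0.3152, 0.028]]
[[0.4205, -0.3346, 0.258], [0.4287, -0.2919, 0.258], [0.4965, -0.3493, 0.258], [0.5049, -0.3054, 0.258]]
[[0.6811, -0.3103, 0.028], [0.6619, -0.4219, 0.028], [0.4135, -0.376, 0.028], [0.4406, -0.259, 0.028]]
```

View pics/tray.png

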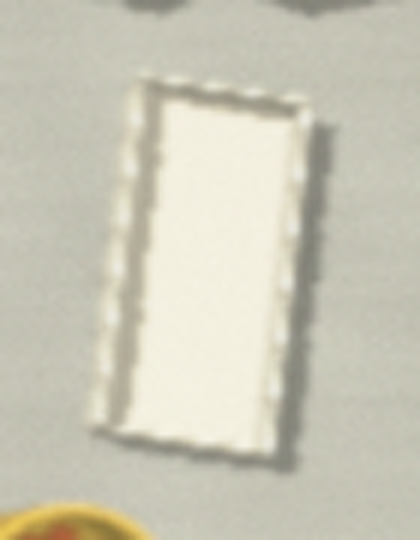

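The tray centre comes out at about (0.549, -0.338) with yaw -10.3°, and the two views agree to about 3 mm. I'll lower the spatula there.

```bash
python3 -c "
from h import *
rel([.548,-.338,.04],down(np.radians(-10.3)))
rel([.548,-.338,.007],down(np.radians(-10.3)))"
```

```text
shift [0.2083, -0.0007, 0.0296] turn [-0.0085, -0.0059, 0.0001]
shift [0.2413, -0.0007, 0.0298] turn [-0.0085, -0.0059, 0.0001]
```

Emit:
carry_out(motion=[[0.035,0,0.03,-0.008,-0.006,0,0],[0.075,0,0.03,-0.008,-0.006,0,0],[0.115,0,0.03,-0.008,-0.006,0,0],[0.155,0,0.03,-0.008,-0.006,0,0],[0.19,0,0.03,-0.008,-0.006,0,0],[0.208,0,0.03,-0.008,-0.006,0,0],[0.208,0,0.03,-0.008,-0.006,0,0],[0.208,0,0.03,-0.008,-0.006,0,0]])

```text
clock: 5.63
position: [0.5488, -0.3379, 0.0399]
eef_rot: [[-0.001, 0.179, 0.984], [0.0, 0.984, -0.179], [-1.0, 0.0, -0.001]]
wrist_force: [-0.1, -0.3, -0.8]
gripper_width: 0.0221
```

```bash
python3 -c "
from h import *
print(pose()[0]);rel([.548,-.338,.007],down(np.radians(-10.3)))"
```

```text
[ 0.54877477 -0.33785506  0.0399183 ]
shift [0.0329, -0.0003, -0.0007] turn [-0.0004, -0.0009, -0.0002]
```

Emit:
carry_out(motion=[[0.015,0,0,0,0,0,0],[0.025,0,0,0,0,0,0],[0.031,0,0,0,0,0,0],[0.032,0,0,0,0,0,0],[0.032,0,0,0,0,0,0]])

```text
clock: 6.05
position: [0.5492, -0.3396, 0.0091]
eef_rot: [[0.001, 0.181, 0.984], [-0.002, 0.984, -0.181], [-1.0, -0.001, 0.002]]
wrist_force: [0.2, -0.2, -0.5]
gripper_width: 0.0215
```

Emit:
carry_out(motion=[[0,0,0,0,0,0,0.5],[0,0,0,0,0,0,0.5],[0,0,0,0,0,0,0.5],[-0.01,0,0,0,0,0,0.5],[-0.04,0,0,0,0,0,0.5],[-0.08,0,0,0,0,0,0.5],[-0.12,0,0,0,0,0,0.5],[-0.16,0,0,0,0,0,0.5]])

```text
clock: 6.72
position: [0.5484, -0.3391, 0.1708]
eef_rot: [[0.001, 0.181, 0.984], [-0.001, 0.984, -0.181], [-1.0, -0.001, 0.001]]
wrist_force: [0.7, -0.5, -0.4]
gripper_width: 0.0431
```

Emit:
carry_out(motion=[[-0.04,0,0,0,0,0,1],[-0.08,0,-0.02,0,0,0,1],[-0.08,0,-0.03,0,0,0,1],[-0.08,0,-0.03,0,0,0,1]])

```text
clock: 7.05
position: [0.5185, -0.3342, 0.2527]
eef_rot: [[0.005, 0.181, 0.983], [-0.006, 0.983, -0.181], [-1.0, -0.005, 0.006]]
wrist_force: [-0.1, 0.2, -0.9]
gripper_width: 0.0628
```

Run:
```python
from h import *
c=cam('wrist'); im=bot.get_image('wrist'); np.save('w4.npy',im); np.savez('w4c.npz',*c); save(im,'w4.png'); print(pose()[0])
```

```text
[ 0.51854512 -0.33367172  0.25024835]
```

View pics/w4.png

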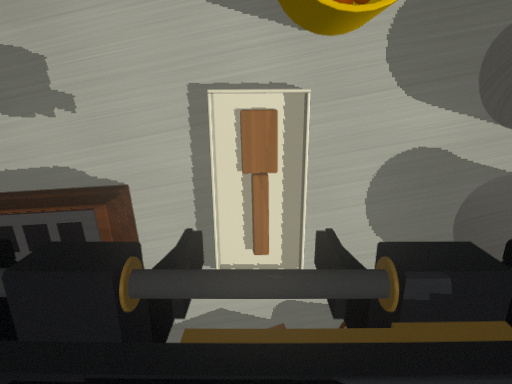

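The spatula lies flat and centred in the tray, with its blade at (259,140) and handle end at (261,253), clear of the walls. Next is the lid.

Emit:
carry_out(motion=[[-0.04,0.02,0,0,0,0,1],[-0.07,0.05,0,-0.05,0,0,1],[-0.08,0.09,0,-0.1,0,0,1],[-0.08,0.13,0,-0.18,0,0,1],[-0.08,0.17,0,-0.18,0,0,1],[-0.08,0.21,0,-0.18,0,0,1],[-0.08,0.25,0,-0.18,0,0,1],[-0.08,0.29,0,-0.18,0,0,1]])

```text
clock: 7.77
position: [0.5711, -0.0462, 0.3258]
eef_rot: [[-0.003, 0.002, 1.0], [0.0, 1.0, -0.002], [-1.0, 0.0, -0.003]]
wrist_force: [1.1, 0.1, -0.1]
gripper_width: 0.0873
```

```bash
python3 -c "
from h import *
print(pose()[0]);rel([.48,.29,.34],down(np.radians(10)))"
```

```text
[ 0.57112324 -0.04619319  0.32583379]
shift [-0.0138, 0.336, -0.0918] turn [-0.1766, -0.0029, -0.0005]
```

Emit:
carry_out(motion=[[-0.014,0.33,-0.09,-0.17,0,0,1],[-0.014,0.33,-0.09,-0.17,0,0,1],[-0.014,0.33,-0.09,-0.17,0,0,1],[-0.014,0.33,-0.09,-0.17,0,0,1],[-0.014,0.33,-0.09,-0.17,0,0,1],[-0.014,0.33,-0.09,-0.17,0,0,1],[-0.014,0.33,-0.09,-0.17,0,0,1],[-0.014,0.33,-0.09,-0.17,0,0,1]])

```text
clock: 8.43
position: [0.483, 0.275, 0.3391]
eef_rot: [[-0.003, -0.167, 0.986], [-0.002, 0.986, 0.167], [-1.0, -0.002, -0.004]]
wrist_force: [0.4, -0.2, -0.2]
gripper_width: 0.0865
```

Emit:
carry_out(motion=[[0,0.03,-0.01,0,0,0,1],[0,0.03,-0.01,0,0,0,1],[0,0.03,-0.01,0,0,0,1],[0,0.03,-0.01,0,0,0,1]])

```text
clock: 8.77
position: [0.4693, 0.3006, 0.3396]
eef_rot: [[-0.002, -0.168, 0.986], [-0.003, 0.986, 0.168], [-1.0, -0.003, -0.002]]
wrist_force: [0.4, -0.4, 0.1]
gripper_width: 0.0868
```

Run:
```python
from h import *
c=cam('wrist'); im=bot.get_image('wrist'); np.save('w5.npy',im); np.savez('w5c.npz',*c); save(im,'w5.png'); print(pose()[0])
```

```text
[0.46976489 0.30006833 0.33991123]
```

View pics/w5.png

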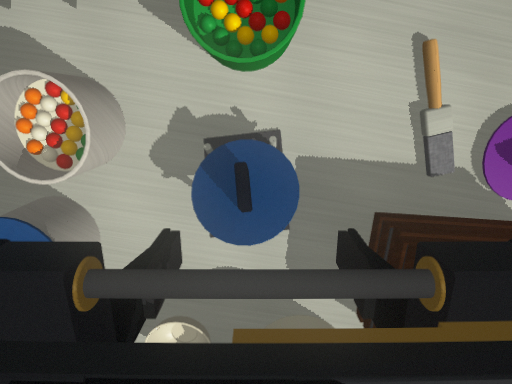

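The blue lid's disc is centred near (245,192), and its black handle runs from (241,163) to (246,211). The rest's front base corners are at about (205,137) and (280,131), with pegs on the robot's side. I'll fit the lid disc on the sloped plane.

```bash
cat > lid.py <<'E'
from h import *
def on_plane(c,px,p0,n):
    o,v=rays(c,px); return o+v*(((p0-o)@n)/(v@n))[:,None]
def fit(c,im,roi,hroi,fpx):
    hsv=cv2.cvtColor(im,cv2.COLOR_RGB2HSV)
    F=on_z(c,fpx,0.004); f=F[0]-F[1]; print('front edge',np.linalg.norm(f)); f/=np.linalg.norm(f)
    e=np.array([-f[1],f[0],0]); e*=np.sign(e[0]); O=F.mean(0)+.075*e; O[2]=0
    a=np.radians(28); n=np.array([0,0,np.cos(a)])-np.sin(a)*e; s=np.array([0,0,np.sin(a)])+np.cos(a)*e; y=np.cross(n,s)
    print('rest',O,'yaw',np.degrees(np.arctan2(e[1],e[0])))
    B=lc(cv2.inRange(hsv,(100,120,40),(125,255,255)),roi); ct=con(cv2.morphologyEx(B,cv2.MORPH_CLOSE,np.ones((15,15))))
    p0=O+[0,0,.072]+.015*n
    P=on_plane(c,ct,p0,n); uv=np.c_[(P-p0)@s,(P-p0)@y]; x,er=circ(uv); print('disc s,y,r',x,np.median(er))
    cen=p0+x[0]*s+x[1]*y; print('plate top centre',cen,'n',n)
    x0,y0,x1,y1=hroi; H=lc((im.max(2)<45).astype(np.uint8),hroi); hp=con(H)
    P=on_plane(c,hp,cen+.036*n,n); uv=np.c_[(P-cen)@s,(P-cen)@y]*1000
    print('handle (s,y mm)',cv2.minAreaRect(uv.astype(np.float32)),H.sum(), uv.min(0),uv.max(0))
    return O,e,n,s,y,cen
E
python3 - <<'E'
from lid import *
z=np.load('w5c.npz'); c=tuple(z[k] for k in z); im=np.load('w5.npy')
fit(c,im,(185,130,305,252),(225,155,262,220),[[205,137],[280,131]])
im=im[120:255,180:310]; save(cv2.resize(im,None,fx=4.4,fy=4.4,interpolation=2),'lidc.png')
E
```

```text
front edge 0.1163840037314513
rest [0.51714748 0.28990222 0.        ] yaw 14.176035888961502
disc s,y,r [2.29717834e-05 1.33064375e-03 7.22484912e-02] 0.0003154682990042651
plate top centre [0.51001364 0.2894727  0.085255  ] n [-0.45517515 -0.11497447  0.88294759]
handle (s,y mm) ((2.9207000732421875, -0.01190185546875), (62.218509674072266, 16.40353775024414), 1.7233272790908813) 612 [-28.03802605  -8.71501816] [34.01415898  8.88417193]
```

View pics/lidc.png

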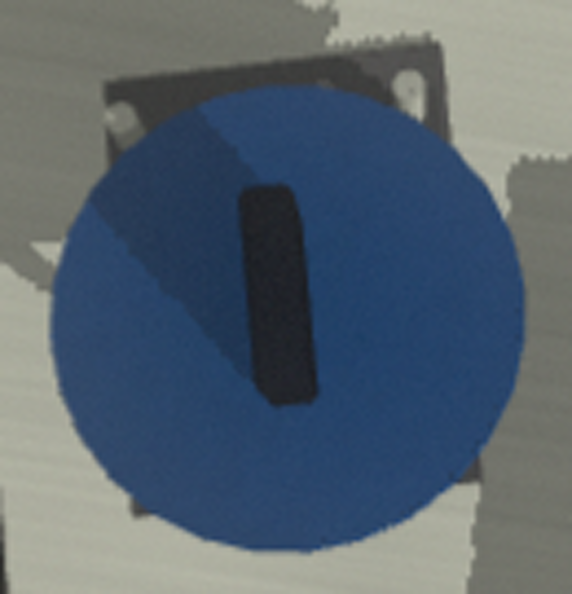

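```bash
cat >> lid.py <<'E'
cen=np.array([.5100,.2895,.0853]); n=np.array([-.45518,-.11497,.88295])
e=np.array([.9696,.2449,0]); s=np.array([0,0,np.sin(np.radians(28))])+np.cos(np.radians(28))*e; y=np.cross(n,s)
zz=s*np.cos(.02)+y*np.sin(.02); RG=np.c_[-n,np.cross(zz,-n),zz];
E
python3 - <<'E'
from lid import *
rel(cen+.12*n,RG)
p,R,_=pose(); print(RG,R)
E
```

```text
shift [0.1487, -0.0213, -0.018] turn [-0.0974, -0.4904, 0.0169]
[[ 0.45518    -0.26197076  0.85103712]
 [ 0.11497     0.96507456  0.23558118]
 [-0.88295    -0.00938811  0.4693777 ]] [[-0.00114781 -0.16669013  0.98600866]
 [-0.00263126  0.9860064   0.16668669]
 [-0.99999588 -0.00240312 -0.00157035]]
```

Emit:
carry_out(motion=[[0,0,-0.03,-0.02,-0.1,0.003,1],[0.03,-0.01,-0.03,-0.04,-0.2,0.006,1],[0.07,-0.021,-0.03,-0.06,-0.3,0.01,1],[0.11,-0.021,-0.025,-0.08,-0.4,0.014,1],[0.1487,-0.0213,-0.018,-0.0974,-0.4904,0.0169,1],[0.1487,-0.0213,-0.018,-0.0974,-0.4904,0.0169,1],[0.1487,-0.0213,-0.018,-0.0974,-0.4904,0.0169,1],[0.1487,-0.0213,-0.018,-0.0974,-0.4904,0.0169,1]])

```text
clock: 9.48
position: [0.4527, 0.2737, 0.1884]
eef_rot: [[0.449, -0.26, 0.855], [0.112, 0.966, 0.235], [-0.886, -0.01, 0.463]]
wrist_force: [0.0, -0.4, -0.3]
gripper_width: 0.0871
```

Run:
```python
from lid import *
rel(cen+.006*n,RG)
c=cam('wrist'); im=bot.get_image('wrist'); np.save('w6.npy',im); np.savez('w6c.npz',*c); save(im,'w6.png')
```

```text
shift [0.1129, 0.0014, 0.005] turn [-0.0014, -0.0075, 0.0015]
```

View pics/w6.png

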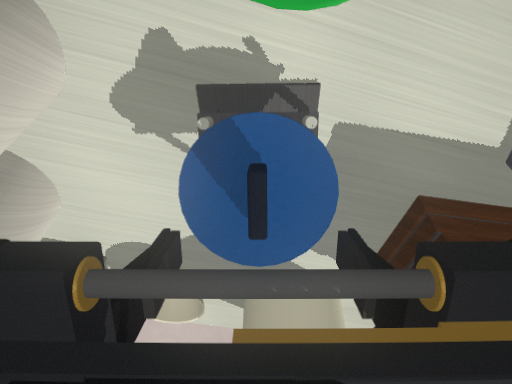

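From the tilted approach, the lid disc at (258,189) and handle at column 257 sit square and centred between the fingers. One quick re-fit of the disc centre from this view, then the grasp.

Run:
```python
from lid import *
z=np.load('w6c.npz'); c=tuple(z[k] for k in z); im=np.load('w6.npy'); hsv=cv2.cvtColor(im,cv2.COLOR_RGB2HSV)
B=lc(cv2.inRange(hsv,(100,120,40),(125,255,255)),(170,100,345,275)); ct=con(cv2.morphologyEx(B,5-2,np.ones((25,25))))
P=on_plane(c,ct,cen,n); uv=np.c_[(P-cen)@s,(P-cen)@y]; x,er=circ(uv); print(x,np.median(er))
```

```text
[-0.00023361 -0.00010669  0.07281054] 0.00027293669158609535
```

Emit:
carry_out(motion=[[0.03,0.001,0.005,0,-0.007,0,1],[0.06,0.001,0.005,0,-0.007,0,1],[0.09,0.001,0.005,0,-0.007,0,1],[0.105,0.001,0.005,0,-0.007,0,1],[0.112,0.001,0.005,0,-0.007,0,1],[0.112,0.001,0.005,0,-0.007,0,1],[0.112,0.001,0.005,0,-0.007,0,1]])

```text
clock: 10.12
position: [0.5129, 0.2916, 0.0971]
eef_rot: [[0.465, -0.261, 0.846], [0.118, 0.965, 0.233], [-0.877, -0.009, 0.48]]
wrist_force: [-1.2, -0.7, 0.5]
gripper_width: 0.087
```

Emit:
carry_out(motion=[[0,0,0,0,0,0,0],[0,0,0,0,0,0,0],[0,0,0,0,0,0,0],[0,0,0,0,0,0,0],[0,0,0,0,0,0,0],[0,0,0,0,0,0,0],[0,0,0,0,0,0,0],[0,0,0,0,0,0,0]], newtons=40)

```text
clock: 10.78
position: [0.5107, 0.2919, 0.0962]
eef_rot: [[0.463, -0.263, 0.847], [0.118, 0.965, 0.235], [-0.878, -0.009, 0.478]]
wrist_force: [-0.3, 0.1, 0.2]
gripper_width: 0.0416
```

Emit:
carry_out(motion=[[0,0,0,0,0,0,0],[0,0,0,0,0,0,0],[0,0,0,0,0,0,0],[0,0,0,0,0,0,0]])

```text
clock: 11.12
position: [0.5122, 0.2911, 0.0968]
eef_rot: [[0.464, -0.262, 0.846], [0.116, 0.965, 0.235], [-0.878, -0.011, 0.479]]
wrist_force: [0.9, -6.6, 5.6]
gripper_width: 0.0162
```

Emit:
carry_out(motion=[[-0.008,0,0,0,0,0,0],[-0.02,0,0,0,0,0,0],[-0.035,0,0,0,0,0,0],[-0.055,0,0,0,0,0,0],[-0.075,0,0.01,0,0,0,0],[-0.095,0,0.02,0,0,0,0],[-0.115,0,0.03,0,0,0,0],[-0.13,0,0.04,0,0,0,0]])

```text
clock: 11.78
position: [0.4825, 0.2854, 0.2296]
eef_rot: [[0.46, -0.263, 0.848], [0.117, 0.965, 0.235], [-0.88, -0.009, 0.475]]
wrist_force: [0.8, 0.6, -3.8]
gripper_width: 0.0159
```

Run:
```python
from lid import *
print(pose()[0],pose()[2]['wrist_force'],pose()[2]['gripper_width'])
rel([.46,.16,.28],down(0.05))
```

```text
[0.48254078 0.28542003 0.22958013] [ 0.80361265  0.56646334 -3.83662097] 0.01594308103994748
shift [-0.0695, -0.1155, -0.0247] turn [0.2136, 0.4934, -0.045]
```

Emit:
carry_out(motion=[[-0.01,-0.015,-0.003,0.02,0.06,0,0],[-0.02,-0.03,-0.006,0.05,0.12,-0.01,0],[-0.03,-0.045,-0.01,0.08,0.18,-0.02,0],[-0.04,-0.06,-0.013,0.11,0.25,-0.02,0],[-0.05,-0.075,-0.017,0.14,0.32,-0.03,0],[-0.06,-0.09,-0.02,0.17,0.39,-0.035,0],[-0.065,-0.105,-0.023,0.2,0.45,-0.04,0],[-0.0695,-0.1155,-0.025,0.214,0.493,-0.045,0]])

```text
clock: 12.45
position: [0.4613, 0.1591, 0.2794]
eef_rot: [[0.001, -0.048, 0.999], [0.0, 0.999, 0.048], [-1.0, 0.0, 0.001]]
wrist_force: [0.0, -0.5, -3.6]
gripper_width: 0.0159
```

Emit:
carry_out(motion=[[0,0,0,0,0,0,0],[0,0,0,0,0,0,0],[0,0,0,0,0,0,0],[0,0,0,0,0,0,0]])

```text
clock: 12.78
position: [0.4601, 0.161, 0.2788]
eef_rot: [[0.002, -0.051, 0.999], [0.001, 0.999, 0.051], [-1.0, 0.001, 0.002]]
wrist_force: [-0.5, -0.2, -3.6]
gripper_width: 0.0157
```

Run:
```python
from lid import *
p,R,st=pose(); print(p,R,st['gripper_width'])
c=cam('wrist'); im=bot.get_image('wrist'); np.save('w7.npy',im); np.savez('w7c.npz',*c,p,R); save(im,'w7.png')
```

```text
[0.46009031 0.16102434 0.27879478] [[ 0.00228426 -0.05061302  0.99871573]
 [ 0.00132098  0.99871761  0.05061009]
 [-0.99999652  0.00120368  0.00234819]] 0.0157329572603618
```

View pics/w7.png

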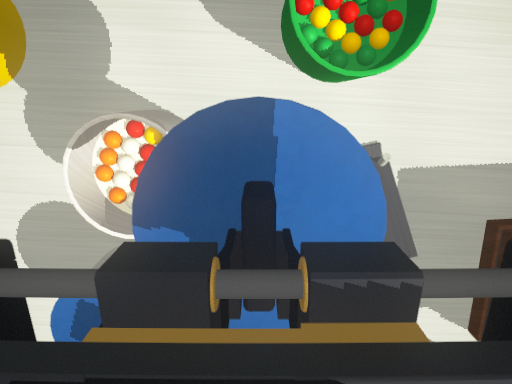

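The lid is held level, with its visible disc arc spanning (133–386, 97–240), and the open tin is at (118,175). I'm fitting the arc to find the lid's centre in the tool frame.

```bash
cat > arc.py <<'E'
from lid import *
def arc(f):
    z=np.load(f+'c.npz'); v=[z[k] for k in z]; c=tuple(v[:4]); p,R=v[4:]; im=np.load(f+'.npy'); hsv=cv2.cvtColor(im,cv2.COLOR_RGB2HSV)
    B=lc(cv2.inRange(hsv,(100,120,40),(125,255,255)),(110,80,400,238)); ct=con(cv2.morphologyEx(B,3,np.ones((9,9))))
    q=ct-[259,225]; r=np.hypot(*q.T); k=(ct[:,1]<234)&(r>110); ct=ct[k]; q=q[k]; r=r[k]; ct=ct+q/r[:,None]*.5
    for d in (.006,.009,.012):
        P=(on_plane(c,ct,p+d*R[:,0],R[:,0])-p)@R; uv=P[:,1:]; 
        x,er=circ(uv); g,e2=circ(uv,.074); print('d',d,'free',x.round(4),np.median(er).round(5),'fixed',g[:2].round(4),np.median(e2).round(5),len(uv))
E
python3 -c "
from arc import *
arc('w7')"
```

```text
d 0.006 free [ 0.0048 -0.0102  0.0688] 0.0005 fixed [ 0.0029 -0.0045] 0.00144 328
d 0.009 free [ 0.0048 -0.009   0.07  ] 0.00051 fixed [ 0.0031 -0.0047] 0.00124 328
d 0.012 free [ 0.0049 -0.0078  0.0712] 0.00052 fixed [ 0.0036 -0.0048] 0.00104 328
```

Run:
```python
from lid import *
im=np.load('w7.npy'); hsv=cv2.cvtColor(im,cv2.COLOR_RGB2HSV)
B=lc(cv2.inRange(hsv,(100,120,40),(125,255,255)),(110,80,400,238))
for r in range(96,238,15):
    x=np.flatnonzero(B[r]); print(r,(x.min(),x.max(),(x.min()+x.max())/2) if len(x) else 0)
print(hsv[200,128:150].tolist()); print(hsv[200,375:395].tolist())
z=np.load('w7c.npz'); c=tuple(z[k] for k in z)[:4]; p,R=z['arr_4'],z['arr_5']
print((on_plane(c,[[259.5,200],[133,200],[386,200]],p+.009*R[:,0],R[:,0])-p)@R, bot.camera_model('wrist'))
```

```text
96 0
111 (np.int64(218), np.int64(319), np.float64(268.5))
126 (np.int64(191), np.int64(341), np.float64(266.0))
141 (np.int64(182), np.int64(356), np.float64(269.0))
156 (np.int64(176), np.int64(368), np.float64(272.0))
171 (np.int64(173), np.int64(376), np.float64(274.5))
186 (np.int64(167), np.int64(381), np.float64(274.0))
201 (np.int64(158), np.int64(385), np.float64(271.5))
216 (np.int64(150), np.int64(385), np.float64(267.5))
231 (np.int64(133), np.int64(385), np.float64(259.0))
[[25, 36, 227], [26, 30, 236], [26, 36, 224], [25, 33, 231], [26, 27, 198], [110, 62, 135], [114, 82, 125], [113, 82, 124], [113, 84, 125], [111, 85, 123], [113, 84, 124], [112, 87, 126], [111, 91, 123], [111, 90, 124], [112, 90, 124], [112, 95, 124], [111, 95, 126], [111, 98, 125], [111, 99, 124], [110, 103, 124], [111, 102, 125], [110, 106, 125]]
[[107, 170, 185], [107, 171, 186], [107, 171, 185], [107, 167, 186], [107, 167, 185], [107, 169, 186], [107, 170, 186], [107, 170, 186], [107, 168, 185], [107, 169, 189], [107, 141, 168], [109, 39, 111], [120, 8, 100], [110, 8, 98], [105, 5, 99], [120, 5, 99], [105, 5, 100], [105, 5, 100], [120, 5, 101], [120, 3, 100]]
[[ 0.009       0.00182141 -0.02462838]
 [ 0.009      -0.06991562 -0.02462014]
 [ 0.009       0.0735943  -0.02461048]] {'fx': 319.0889461507989, 'fy': 319.0889461507989, 'cx': 258.65155474210957, 'cy': 194.78011535688634, 'dist': array([-0.02656518,  0.        ,  0.        ,  0.        ,  0.        ]), 'tool_from_camera': array([[-3.93099868e-04, -2.83886582e-01,  9.58857786e-01,
        -1.62978311e-01],
       [ 9.99999921e-01, -5.55270592e-05,  3.93527023e-04,
         1.27142432e-03],
       [-5.84744887e-05,  9.58857865e-01,  2.83886582e-01,
        -7.86198320e-02],
       [ 0.00000000e+00,  0.00000000e+00,  0.00000000e+00,
         1.00000000e+00]])}
```

```bash
sed -i 's/(100,120,40),(125,255,255)),(110/(100,50,40),(125,255,255)),(110/' arc.py; python3 -c "
from arc import *
arc('w7')"
```

```text
d 0.006 free [ 0.0017 -0.0077  0.0727] 0.00016 fixed [ 0.0017 -0.0061] 0.0004 383
d 0.009 free [ 0.0017 -0.0065  0.0739] 0.00016 fixed [ 0.0017 -0.0064] 0.00016 383
d 0.012 free [ 0.0017 -0.0052  0.0752] 0.00017 fixed [ 0.0017 -0.0068] 0.00036 383
```

Run:
```python
from h import *
for f,px,vis in (('w5',(42,127),None),('w7',(122,175),1)):
    z=np.load(f+'c.npz'); c=tuple(z[k] for k in z)[:4]; im=np.load(f+'.npy'); g=im.min(2).astype(np.float32)
    cen=on_z(c,[[px[0],px[1]]],.11)[0]
    for it in range(2):
        out=[];inn=[]
        for a in np.radians(np.arange(0,360,4)):
            rr=np.arange(.054,.080,.0005); Q=np.c_[cen[0]+rr*np.cos(a),cen[1]+rr*np.sin(a),0*rr+.11]
            q=proj(c,Q).astype(np.float32)
            if q.min()<2 or q[:,1].max()>238 or (vis and np.hypot(q[:,0]-259,q[:,1]-225).min()<135): continue
            v=cv2.GaussianBlur(cv2.remap(g,q[:,0][None],q[:,1][None],1),(7,1),0)[0]; d=np.diff(v)
            k=d.argmin(); j=d.argmax()
            if d[k]<-3: out.append(Q[k])
            if d[j]>3: inn.append(Q[j])
        x,e=circ(np.array(out)); xr,er=circ(np.array(out),.07); cen[:2]=xr[:2]
    print(f,'free',x.round(4),np.median(e).round(5),'r70',xr[:2].round(4),np.median(er).round(5),len(out))
    x,e=circ(np.array(inn)); print('  inner',x.round(4),np.median(e).round(5),len(inn))
```

```text
w5 free [0.4699 0.0208 0.0691] 0.00035 r70 [0.4699 0.0198] 0.00085 59
  inner [0.4697 0.0207 0.0638] 0.00034 59
w7 free [0.4787 0.0307 0.0727] 0.00353 r70 [0.4765 0.0271] 0.00349 43
  inner [0.4696 0.0206 0.0633] 0.00029 46
```

```bash
python3 -c "
from h import *
print(pose()[0]); rel([.4764,.0194,.20],down(.05))"
```

```text
[0.46023284 0.1610329  0.27899228]
shift [0.0789, -0.1424, 0.0087] turn [0.0008, 0.0027, -0.0011]
```

Emit:
carry_out(motion=[[0,-0.015,0.001,0,0,0,0],[0,-0.04,0.003,0,0,0,0],[0,-0.07,0.005,0,0,0,0],[0.01,-0.1,0.007,0,0.001,0,0],[0.03,-0.125,0.008,0,0.002,0,0],[0.05,-0.138,0.009,0,0.003,-0.001,0],[0.07,-0.142,0.009,0,0.003,-0.001,0],[0.079,-0.142,0.009,0,0.003,-0.001,0]])

```text
clock: 13.5
position: [0.4763, 0.0187, 0.1984]
eef_rot: [[-0.003, -0.048, 0.999], [0.001, 0.999, 0.048], [-1.0, 0.001, -0.003]]
wrist_force: [-0.9, -0.7, -3.8]
gripper_width: 0.0155
```

Emit:
carry_out(motion=[[0,0,0,0,0,0,0],[0,0,0,0,0,0,0],[0,0,0,0,0,0,0],[0,0,0,0,0,0,0]])

```text
clock: 13.83
position: [0.4786, 0.0197, 0.2016]
eef_rot: [[0.004, -0.051, 0.999], [-0.001, 0.999, 0.051], [-1.0, -0.001, 0.004]]
wrist_force: [-0.2, -0.2, -3.3]
gripper_width: 0.0157
```

Emit:
carry_out(motion=[[0,0,0,0,0,0,0],[0,0,0,0,0,0,0]])

```text
clock: 14.0
position: [0.4782, 0.0194, 0.2013]
eef_rot: [[0.003, -0.05, 0.999], [-0.0, 0.999, 0.05], [-1.0, -0.001, 0.003]]
wrist_force: [-1.1, -1.0, -3.4]
gripper_width: 0.0157
```

```bash
python3 -c "
from h import *
print(pose()[0]); rel([.4764,.0194,.145],down(.05))
im=bot.get_image('scene'); im=bot.get_image('top')
print(pose()[0]); rel([.4764,.0194,.145],down(.05))"
```

```text
[0.47818659 0.01940257 0.20127762]
shift [0.0563, 0.0001, -0.0019] turn [0.0003, 0.0027, 0.0006]
[0.47795073 0.01926446 0.20096722]
shift [0.056, 0.0002, -0.0017] turn [-0.0, 0.0019, 0.0004]
```

Emit:
carry_out(motion=[[0.015,0,-0.0015,0,0.002,0,0],[0.03,0,-0.0015,0,0.002,0,0],[0.045,0,-0.0015,0,0.002,0,0],[0.055,0,-0.0015,0,0.002,0,0],[0.055,0,-0.0015,0,0.002,0,0],[0.055,0,-0.0015,0,0.002,0,0]])

```text
clock: 14.6
position: [0.4761, 0.019, 0.1453]
eef_rot: [[-0.002, -0.05, 0.999], [-0.0, 0.999, 0.05], [-1.0, 0.0, -0.002]]
wrist_force: [0.7, -0.2, -4.1]
gripper_width: 0.0156
```

Emit:
carry_out(motion=[[0,0,0,0,0,0,0],[0,0,0,0,0,0,0]])

```text
clock: 14.77
position: [0.4771, 0.0189, 0.1463]
eef_rot: [[0.001, -0.05, 0.999], [-0.001, 0.999, 0.05], [-1.0, -0.001, 0.001]]
wrist_force: [-0.2, 0.1, -3.3]
gripper_width: 0.0157
```

```bash
python3 -c "
from h import *
print(pose()[0]); rel([.4764,.0194,.127],down(.05))"
```

```text
[0.47706032 0.01886552 0.14629561]
shift [0.0193, 0.0006, -0.0006] turn [-0.0004, 0.0008, 0.0007]
```

Emit:
carry_out(motion=[[0.004,0.0005,-0.0005,0,0,0,0],[0.008,0.0005,-0.0005,0,0,0,0],[0.012,0.0005,-0.0005,0,0,0,0],[0.015,0.0005,-0.0005,0,0,0,0],[0.017,0.0005,-0.0005,0,0,0,0],[0.017,0.0005,-0.0005,0,0,0,0]])

```text
clock: 15.27
position: [0.4754, 0.0195, 0.1279]
eef_rot: [[-0.002, -0.05, 0.999], [0.0, 0.999, 0.05], [-1.0, 0.0, -0.002]]
wrist_force: [-0.2, -0.1, -3.7]
gripper_width: 0.0159
```

Emit:
carry_out(motion=[[0,0,0,0,0,0,0],[0,0,0,0,0,0,0],[0,0,0,0,0,0,0]])

```text
clock: 15.52
position: [0.4759, 0.0194, 0.1286]
eef_rot: [[-0.001, -0.05, 0.999], [-0.0, 0.999, 0.05], [-1.0, -0.0, -0.001]]
wrist_force: [-1.6, -0.7, -3.7]
gripper_width: 0.0158
```

Emit:
carry_out(motion=[[0.001,0,0,0,0,0,0],[0.002,0,0,0,0,0,0],[0.003,0,0,0,0,0,0],[0.003,0,0,0,0,0,0],[0.003,0,0,0,0,0,0]])

```text
clock: 15.93
position: [0.4757, 0.0195, 0.1254]
eef_rot: [[-0.001, -0.049, 0.999], [-0.0, 0.999, 0.049], [-1.0, -0.0, -0.001]]
wrist_force: [0.5, -0.1, -3.5]
gripper_width: 0.0159
```

Emit:
carry_out(motion=[[0.001,0,0,0,0,0,0],[0.002,0,0,0,0,0,0],[0.002,0,0,0,0,0,0],[0.002,0,0,0,0,0,0]])

```text
clock: 16.27
position: [0.4758, 0.0195, 0.1238]
eef_rot: [[-0.001, -0.05, 0.999], [-0.0, 0.999, 0.05], [-1.0, -0.0, -0.001]]
wrist_force: [-1.5, 0.5, 2.0]
gripper_width: 0.0156
```

There was contact at TCP z = 0.1238, against 0.124 predicted, with about 5 N of support. I'll release gently and retreat.

Emit:
carry_out(motion=[[0.0005,0,0,0,0,0,0],[0.0005,0,0,0,0,0,0.3],[0.0005,0,0,0,0,0,0.6],[0,0,0,0,0,0,0.6],[0,0,0,0,0,0,0.6],[0,0,0,0,0,0,0.6],[0,0,0,0,0,0,0.6],[0,0,0,0,0,0,0.6]])

```text
clock: 16.93
position: [0.4757, 0.0195, 0.1234]
eef_rot: [[-0.001, -0.049, 0.999], [-0.0, 0.999, 0.049], [-1.0, -0.0, -0.001]]
wrist_force: [-0.5, -0.5, -0.6]
gripper_width: 0.05
```

Emit:
carry_out(motion=[[-0.01,0,0,0,0,0,0.6],[-0.03,0,0,0,0,0,0.6],[-0.06,0,0,0,0,0,0.6],[-0.1,0,0,0,0,0,0.6],[-0.14,0,0,0,0,0,1],[-0.18,0,0,0,0,0,1],[-0.19,0,0,0,0,0,1],[-0.19,0,0,0,0,0,1]])

```text
clock: 17.6
position: [0.4782, 0.0192, 0.3173]
eef_rot: [[0.008, -0.05, 0.999], [-0.002, 0.999, 0.05], [-1.0, -0.002, 0.008]]
wrist_force: [0.6, -0.7, -0.2]
gripper_width: 0.0711
```

Run:
```python
from lid import *
for n_ in('wrist','scene'):
    c=cam(n_); im=bot.get_image(n_); np.save('f'+n_+'.npy',im)
    hsv=cv2.cvtColor(im,cv2.COLOR_RGB2HSV)
    if n_=='wrist':
        w=im; B=lc(cv2.inRange(hsv,(100,50,40),(125,255,255)),(150,90,360,262)); ct=con(cv2.morphologyEx(B,3,np.ones((25,25)))); ct=ct[ct[:,1]<238]
        x,e=circ(on_z(c,ct,.115)); print('lid centre',x,np.median(e),pose()[0])
    else: sc=im
save(np.hstack([cv2.resize(w,(400,300)),cv2.resize(sc[130:330,130:396],(400,300))]),'fin.png')
```

```text
lid centre [0.46849131 0.02048813 0.0730929 ] 0.0002877760203240029 [0.47652268 0.01942691 0.31475898]
```

View pics/fin.png

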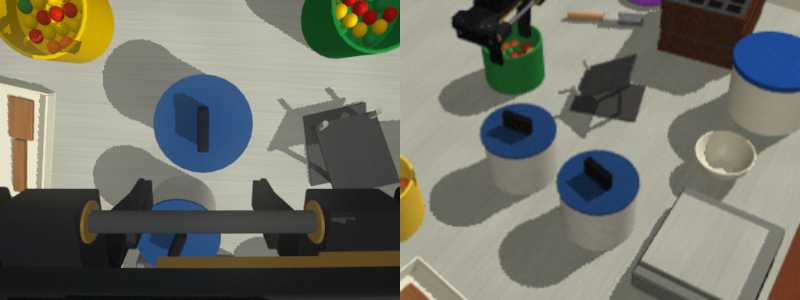

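The lid sits level and flush on the tin, matching the closed tin next to it. Its measured centre is (0.4685, 0.0205), 1.3 mm from the mouth centre I measured. The arm is clear and the spatula is in the tray, so I'm handing in.

```bash
python3 -c "
from h import *
print(bot.close_job(), pose()[2]['clock'])"
```

```text
the job is handed in; nothing more can be done
the job is handed in; nothing more can be done
```

The spatula lies flat in the white tray and the blue lid is on the open tin. I handed the job in at about 18 s on the robot's clock; it reports no verdict.

**What I did:** I gripped the spatula near its middle, laid it in the tray and let go, all before touching the lid. Then I took the lid by its handle along the 28° slope, levelled it and lowered it until it met the rim. Contact came at 0.1238 m tool height, against 0.124 m predicted. I opened the fingers there, so the lid was not dropped, and the arm ended well clear above.

**Last checks:**
- **Lid:** its centre was about 1.3 mm from the mouth centre I had measured (limit 5 mm). In the final picture it looked level and flush, but I did not measure its tilt or height separately.
- **Tins:** both were upright in the final picture. I did not re-measure the closed tin's position, and nothing touched it.
- **Spatula:** a close view after release showed it clear of the tray walls, and it was still there at the end.

**Disagreements:**
- **Tool position:** readings wandered 1–3 mm around the commanded pose, and the lid grip came out about 7 mm off the lid's centre along the handle. I measured that offset and corrected for it.
- **Wrist camera:** it showed about 1.7 mm of sideways bias, also allowed for.
- **Tin rim:** one outer-rim fit was poor because the held lid hid part of it. I did not use it; the inner-rim fit agreed with the earlier views.

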